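Lock the shaker slide with its transport pin

ROBOT

A 6-joint arm with a two-finger parallel gripper is mounted at the origin on a cart in front of the work surface, level with it; the furniture and walls round the work are solid. World frame = base frame: x ahead of the robot, y to its left, z up, the work surface at z = 0. Lengths are in m, angles in rad, forces in N, time in s.
With the tool pointing down it reaches from about 0.375 to 0.9 m from the base axis. Payload 3.1 kg.
Tool frame: the origin (TCP) lies between the finger pads; the fingertips stand 25 mm ahead of it and the grasp point (between the pads) lies 6 mm ahead of it; x points along the fingers, y is the direction in which the jaws open and shut, and the axes are right-handed (so a half turn about x gives the same grasp; the last joint's range is limited). The gripper opens to 85 mm and grips with 20 to 120 N. Pads are 22 mm wide; open, the fingers measure 114 mm over their backs; the gripper's body (76 mm by 85 mm) begins 54 mm behind the grasp point. The pads swing forward as they close: fully open they stand 13 mm farther back than shut.
Start: joints at [-0.178, 0.527, 1.433, -0, 1.181, -0.178], TCP at [0.625, 0, 0.256] pointing down, gripper open.
Joint ranges: [-3.08, 3.08], [-0.75, 2.2], [0.22, 2.44], [-1.43, 4.57], [0, 2.65], [-2.85, 2.85]. Speed limits (rad/s): [2.79, 2.79, 3.14, 3.14, 3.14, 3.14].

INTERFACE

Orientations are given as a unit quaternion [x, y, z, w].
In Python, from station import manip, viewer, workorder gives the robot as it stands.
- The arm moves only by the shell command python3 -m crank 'ROWS' [FORCE]. ROWS is JSON, one flat list of numbers, 5 for each row, row after row: the opening, from 0 (shut) to 1 (fully open), then the shift along the world's x, y, z in mm, then the turn about the world's z in rad. A call has 1 to 10 rows; each row is the pose to reach, as a shift and turn from the pose commanded when the call began; what a row does not reach only later rows make up. A row lasts 1/8 s, in which the tool goes at most 62.5 mm and 10.7 degrees, less where a joint would pass 70% of its speed; a pose out of reach is approached as far as the arm can. A call with a gripper value outside its range is refused whole. The fingers move at their own pace and stop on an object; FORCE is the grip in N (left out, the last holds). Time passes only in rows, so rows that repeat a pose let the fingers close. It gives the time, the measured TCP pose, the force and the opening at its end, in the units of the state.
- manip.sense(): the state, without advancing time (a new reading comes with each control period).
- viewer.snapshot(name): name is "scene" or "side" or "wrist"; returns a dict with "img" (384x512x3 uint8, red, green, blue), "range_z" (384x512 float32, m along the optical axis (not along the pixel's ray), 0 where there is no reading), "fx", "fy", "cx", "cy" (pixels), "k1" (the pictures are not rectified: a ray, as slopes to the right and down, at radius r is drawn at 1 + k1 r^2 times it, then the intrinsics apply), "origin" and "attitude" of the camera in the world. Camera axes: x right, y down, z forward; pixel columns grow to the right and rows downward; lengths in m; the calibration is good to about 2 mm. A picture is of the moment at which its call begins.
- workorder.sign_off(): hands the job in, once; it reports no verdict.
The state is a dict: "t": time; "q": joint angles; "qd": joint speeds; "tau": joint torques, N m; "tcp_pos": TCP position; "tool_rot": TCP orientation; "force": force on the tool from outside, world axes, zero at the start; "ft_torque": the same for the moment, N m; "finger_gap": opening from 0.0 (shut) to 1.0 (fully open).
Only numpy, scipy, OpenCV 4.12 (cv2) and the standard library are available. Lean on these libraries where they do the work, as an engineer would, in place of code of your own. Each camera call takes 0.05 s, during which the arm holds its last target.

TASK

Take the locking pin out of its parking block and lock the shaker for transport: the shaker's slide has stopped at an unknown place under the cover, so put the pin down through the slot in the cover, feel gently along the top of the hidden slide with the pin's tip until you find the hole, and push the pin fully home so that its collar sits on the cover. Never press or knock the pin hard against the shaker, leave the pin standing there upright, and do not disturb the beaker, the tape roll or the rubber stoppers.

Things in the scene. Friction and masses are not known exactly. Their poses are not given: they have to be found in the camera images.
- pin: Locking pin, loose, 100 to 200 g, 115 mm long, upright in the parking block at first. Origin at the centre of its tip, z up along the pin. From the tip: round steel shank 10 mm thick, 70 mm long (tip chamfered to 6 mm over the lowest 2.5 mm); steel collar 30 mm across, 5 mm thick; black grip.
- pin_grip (a point): Middle of the pin's round black grip (22 mm across, 40 mm long), on the pin's axis 95 mm above its tip; the grip reaches from 75 to 115 mm above the tip.
- park_block: Fixed aluminium block 60 x 60 x 76 mm with one upright hole 13 mm across in its middle that parks the pin (the collar rests on the block). It stands to the left or to the right of the shaker. Origin at the centre of its underside.
- shaker: Fixed grey drive unit of a bench shaker, platform off: a box 160 (its x) x 240 (its y) x 92 mm high, with a motor hump along its rear, 26 mm higher than the cover, from 31 mm behind the centre. Origin at the centre of its underside, z up, x to its rear, y along the slot. Pin and shaker are spoilt by contact forces over 25 N.
- slot_mid (a point): Middle of the cover's only slot, level with the cover's top (92 mm above the worktop), 25 mm in front of the shaker's centre. The slot is 90 mm long (along the shaker's y), 14 mm wide, with straight walls 26 mm deep. Fully home, the pin's collar rests on the cover here and its tip is 70 mm below the cover's top.
- slide_level (a point): Point 42 mm straight below slot_mid, at the level of the hidden slide's flat top, which lies under the whole slot. The slide has one upright square-edged hole, 14 mm along the slot and 18 mm across, on the slot's centre line, its middle up to 30 mm to either side of this point; where is not measured. The hole is over 30 mm deep. Pushes under 60 N do not move the slide.
- beaker: Bystander: glass beaker, 57 mm across, 68 mm high, standing beside the shaker on the other side from the parking block. Origin at the centre of its underside.
- tape_roll: Bystander: roll of tape lying flat, 98 mm across, 25 mm high. Origin at the centre of its underside.
- stopper_1: Bystander: rubber stopper, 26 mm across, 28 mm high. Origin at the centre of its underside.
- stopper_3: Bystander: rubber stopper, 31 mm across, 30 mm high. Origin at the centre of its underside.
Things that resemble listed ones, but are neither listed nor needed, are in the scene too. What is shaped like the pin but orange is not meant.

How it is judged:
By the outcome, as a careful person would: the job done as asked, in the order asked, and still so for the second after the job is handed in, with the robot touching nothing.
It also fails if it takes over 64 s, if anything falls off the work surface, if the arm or the gripper's body presses on something with over 40 N, if the wrist force passes 120 N, or if a joint passes its speed limit or range.

## Working session

There is one attempt and no reset: what is moved stays moved. The work goes in short steps, Python scripts to look and compute and a shell command to move; the robot and the scene stay as the last step left them, time stands still between calls to the robot, and variables do not carry over. Pictures are saved under pics/ and viewed, and the job is handed in when it is done.

```bash
ls; mkdir -p pics
cat > h.py <<'E'
import numpy as np, cv2
from station import manip, viewer, workorder
from scipy.spatial.transform import Rotation as R
def snap(name,f=None):
    s=viewer.snapshot(name)
    if f: cv2.imwrite('pics/'+f,cv2.cvtColor(s['img'],cv2.COLOR_RGB2BGR))
    return s
def cloud(s):
    v,u=np.mgrid[0:384,0:512]
    K=np.array([[s['fx'],0,s['cx']],[0,s['fy'],s['cy']],[0,0,1.]])
    # drawn = ray*(1+k1 r^2)
    p=np.stack([u,v],-1).reshape(-1,1,2).astype(float)
    xy=cv2.undistortPoints(p,K,np.array([s['k1'],0,0,0,0.])).reshape(384,512,2)
    z=s['range_z']
    P=np.dstack([xy*z[...,None],z])
    a=np.array(s['attitude'])
    M=a if a.shape==(3,3) else R.from_quat(a).as_matrix()
    W=P@M.T+np.array(s['origin'])
    W[z==0]=np.nan
    return W
E
python3 - <<'E'
from h import *
for n in ['scene','side','wrist']:
    s=snap(n,n+'0.png'); print(n,s['origin'],s['attitude'],s['fx'],s['k1'])
    np.save(n+'0.npy',cloud(s))
print(manip.sense())
E
```

```text
pics
scene [-0.29788231  0.36049791  0.77773648] [-0.46278434  0.76585421 -0.37898318  0.23594434] 443.4074922170221 0.028715960716921434
side [ 0.1921513  -0.69477065  0.76727459] [ 0.88357174 -0.23657393  0.09704241 -0.39232196] 411.0872668108063 -0.03225114249760411
wrist [0.62519904 0.07317923 0.37321504] [ 9.89176337e-01  2.65074044e-04 -5.54511444e-04  1.46730353e-01] 321.52416680739503 -0.057694754057706174
{'t': 0.15, 'q': array([-1.78469557e-01,  5.28231893e-01,  1.43359418e+00, -8.89838442e-06,
        1.18139477e+00, -1.78532149e-01]), 'qd': array([-4.36167793e-05, -3.77718489e-03, -3.30836118e-03,  6.12904995e-04,
        9.92512293e-05, -4.99162802e-04]), 'tau': array([ 1.17890530e-03, -4.42742836e+01, -1.78276026e+01, -2.15643640e-04,
        5.61750654e-03, -9.84718270e-06]), 'tcp_pos': array([6.24502342e-01, 1.35989818e-04, 2.55575517e-01]), 'tool_rot': array([ 0.49965264,  0.50048752, -0.50031404,  0.49954514]), 'force': array([ 0.29109827, -0.04541428,  0.11552201]), 'ft_torque': array([ 0.00578582, -0.01499373, -0.01882791]), 'finger_gap': 0.998508617552876}
```

View pics/scene0.png

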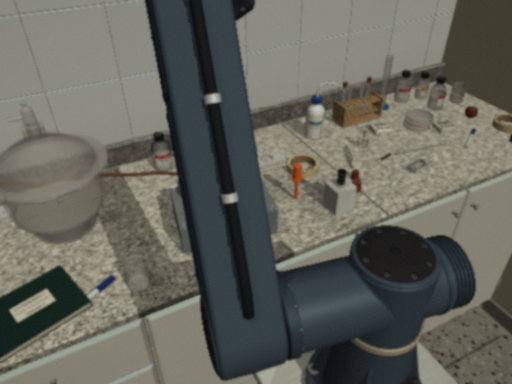

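View pics/side0.png

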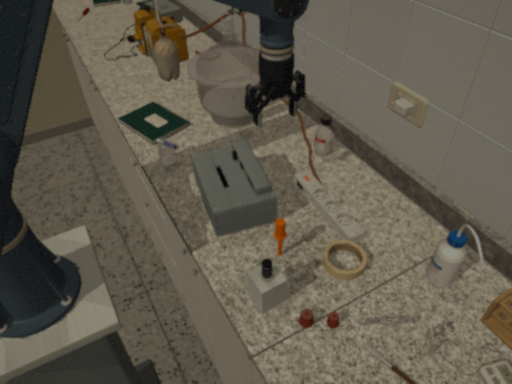

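View pics/wrist0.png

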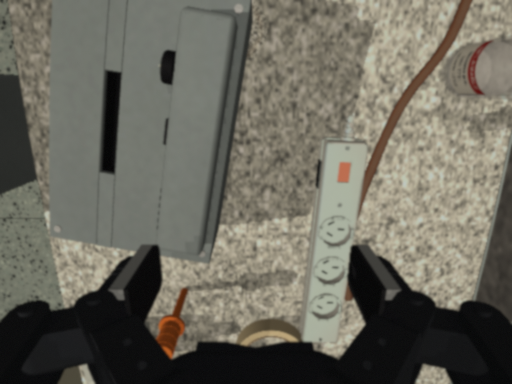

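The side view shows what could be mistaken for the pin:
- The black-gripped pin at (266,268), standing in the aluminium block at (268,288).
- The orange look-alike at (280,235), which I won't use.

The stoppers are at (306,318) and (333,320), the tape roll at (345,260), and the beaker near (167,152). The shaker slot is at (222,175), or (110,120) in the wrist view. I'll check the pin in a crop and measure.

Run:
```python
from h import *
im=cv2.imread('pics/side0.png')
a=cv2.resize(im[200:350,220:380],None,fx=4,fy=4,interpolation=cv2.INTER_CUBIC)
b=cv2.resize(im[125:245,140:290],None,fx=4,fy=4,interpolation=cv2.INTER_CUBIC)
cv2.imwrite('pics/cropA.png',a);cv2.imwrite('pics/cropB.png',b)
W=np.load('side0.npy')
def med(m,zr): 
    p=W[m]; p=p[(p[:,2]>zr[0])&(p[:,2]<zr[1])]; return p
for n,(u,v) in dict(grip=(267,265),block=(262,284),tape=(345,275),s1=(306,316),s2=(333,318),orange=(280,228),beaker=(167,152),slotnear=(212,180),hump=(250,170)).items(): print(n,W[v,u].round(4))
# block top
reg=np.zeros(W.shape[:2],bool); reg[255:315,240:300]=1
p=W[reg]; p=p[~np.isnan(p).any(1)]
t=p[(abs(p[:,2]-.076)<.006)]
print('blocktop',len(t),t.mean(0),t.min(0),t.max(0), cv2.minAreaRect((t[:,:2]*1000).astype(np.float32)))
g=p[(p[:,2]>.088)]; print('grip',len(g),g.mean(0),g.min(0),g.max(0))
W=np.load('wrist0.npy')
z=W[...,2]; m=abs(z-.092)<.006; print(m.sum(), np.median(z[m]))
p=W[m]; p=p[(p[:,0]<.62)&(p[:,1]>0)]
print('cover',p.min(0),p.max(0))
```

```text
grip [ 0.4423 -0.2713  0.1225]
block [ 0.428  -0.2759  0.0753]
tape [ 0.6173 -0.313   0.018 ]
s1 [ 0.4809 -0.3589  0.0308]
s2 [ 0.5262 -0.3881  0.0272]
orange [ 0.5239 -0.1885  0.1053]
beaker [0.4254 0.2708 0.0512]
slotnear [0.4689 0.0457 0.0926]
hump [0.5555 0.0035 0.1187]
blocktop 592 [ 0.44251429 -0.27013619  0.07533543] [ 0.41496474 -0.29473715  0.0700822 ] [ 0.4770356  -0.23335607  0.08191908] ((445.97369384765625, -264.2629089355469), (61.19862747192383, 61.959049224853516), 1.5770670175552368)
grip 184 [ 0.44384152 -0.26856656  0.11003538] [ 0.43417528 -0.27584944  0.08828714] [ 0.45662426 -0.25252424  0.12251478]
30836 0.09204799962179841
cover [4.34491477e-01 2.09960676e-05 8.60031207e-02] [0.61978931 0.14791313 0.0979786 ]
```

View pics/cropA.png

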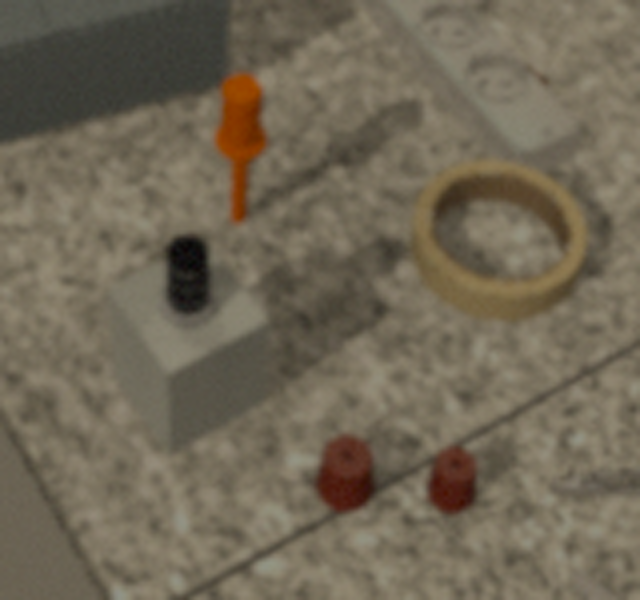

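View pics/cropB.png

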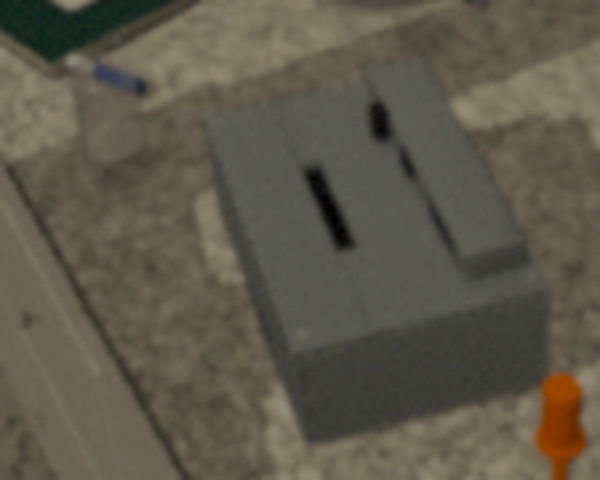

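The crop confirms the choice: a black grip in the aluminium block with a collar on top, and the orange decoy standing apart. Next I'll measure the slot and pin precisely.

```bash
cat >> h.py <<'E'
def planept(s,uv,zp):
    K=np.array([[s['fx'],0,s['cx']],[0,s['fy'],s['cy']],[0,0,1.]])
    xy=cv2.undistortPoints(np.array(uv,float).reshape(-1,1,2),K,np.array([s['k1'],0,0,0,0.])).reshape(-1,2)
    M=R.from_quat(s['attitude']).as_matrix(); d=np.c_[xy,np.ones(len(xy))]@M.T; o=np.array(s['origin'])
    return o+d*((zp-o[2])/d[:,2])[:,None]
def slot(s,box,thr):
    g=cv2.cvtColor(s['img'],cv2.COLOR_RGB2GRAY); u0,u1,v0,v1=box
    m=np.zeros_like(g); m[v0:v1,u0:u1]=(g[v0:v1,u0:u1]<thr)
    n,l,st,_=cv2.connectedComponentsWithStats(m); k=1+np.argmax(st[1:,4]); 
    c=max(cv2.findContours((l==k).astype(np.uint8),cv2.RETR_EXTERNAL,cv2.CHAIN_APPROX_NONE)[0],key=len).reshape(-1,2)
    p=planept(s,c,.092)[:,:2]*1000
    return st[k],cv2.minAreaRect(p.astype(np.float32))
E
python3 - <<'E'
from h import *
s=snap('wrist')
for t in (30,45,60): print('wrist',slot(s,(90,135,50,190),t))
s2=snap('side')
for t in (30,45,60): print('side',slot(s2,(205,240,150,200),t))
# shaker footprint from wrist cover
W=cloud(s); z=W[...,2]
# left edge line of cover (front, x min) & near edge
m=(abs(z-.092)<.004)
pts=[]
for v in range(20,220,5):
    us=np.where(m[v,:200])[0]
    if len(us): pts.append(W[v,us[0]])
pts=np.array(pts); print('front edge',np.polyfit(pts[:,1],pts[:,0],1)); print(pts[::8].round(4))
# hump front face line: z jump
# grip top in side
W=cloud(s2); r=W[255:285,255:280].reshape(-1,3); r=r[~np.isnan(r).any(1)]
top=r[r[:,2]>.1185]; print('griptop',len(top),top.mean(0),top.min(0),top.max(0))
g=r[(r[:,2]>.09)&(r[:,2]<.118)]
from scipy.optimize import least_squares
o=least_squares(lambda c:np.hypot(g[:,0]-c[0],g[:,1]-c[1])-.011,[.4455,-.2645],loss='soft_l1',f_scale=.002); print('cyl fit',o.x,len(g))
E
```

```text
wrist (array([ 102,   72,   18,  100, 1233], dtype=int32), ((498.9331359863281, 47.925025939941406), (86.49586486816406, 11.127243041992188), 79.74078369140625))
wrist (array([ 101,   71,   19,  102, 1386], dtype=int32), ((498.7201843261719, 47.86006546020508), (87.51720428466797, 12.374747276306152), 79.80061340332031))
wrist (array([ 100,   71,   21,  103, 1533], dtype=int32), ((498.47015380859375, 47.66049575805664), (88.53556823730469, 13.504465103149414), 79.85627746582031))
side (array([217, 168,  11,  19,  64], dtype=int32), ((495.6285400390625, 45.95829391479492), (74.95836639404297, 8.196414947509766), 81.46602630615234))
side (array([217, 167,  11,  20,  88], dtype=int32), ((496.1468811035156, 46.49614715576172), (79.78589630126953, 10.782368659973145), 79.93251037597656))
side (array([216, 166,  13,  22, 112], dtype=int32), ((496.1712646484375, 47.1278076171875), (84.70948028564453, 13.125972747802734), 79.89103698730469))
front edge [0.18503295 0.43434841]
[[ 0.4581  0.1327  0.0915]
 [ 0.4531  0.1014  0.0923]
 [ 0.4465  0.0687  0.0915]
 [ 0.4407  0.0339  0.0919]
 [ 0.4342 -0.0032  0.0923]]
griptop 71 [ 0.44581961 -0.26524501  0.12032014] [ 0.43569796 -0.2757516   0.11855195] [ 0.4555901  -0.25470178  0.12318763]
cyl fit [ 0.44647437 -0.26356429] 100
```

```bash
python3 -m crank '[1,-60,-85,0,0.18, 1,-120,-170,0,0.36, 1,-178,-264,0,0.54, 1,-178,-264,0,0.72, 1,-178,-264,0,0.9, 1,-178,-264,0,1.08, 1,-178,-264,0,1.26, 1,-178,-264,0,1.393, 1,-178,-264,0,1.393, 1,-178,-264,0,1.393]' 40
python3 - <<'E'
from h import *
s=snap('wrist','w1.png'); W=cloud(s); print(s['origin'],s['attitude'])
st=manip.sense(); print(st['t'],st['tcp_pos'],R.from_quat(st['tool_rot']).as_matrix().round(3),st['q'].round(3))
z=W[...,2]; g=s['img'].mean(2)
m=(z>.117)&(z<.125); 
print(m.sum(), np.nanmean(W[m],0), cv2.minAreaRect((W[m][:,:2]*1000).astype(np.float32)))
m2=(abs(z-.076)<.004); print('block',m2.sum(), cv2.minAreaRect((W[m2][:,:2]*1000).astype(np.float32)))
m2=(abs(z-.081)<.002); print('collar',m2.sum(), cv2.minAreaRect((W[m2][:,:2]*1000).astype(np.float32)))
E
```

```text
t: 1.5
tcp_pos: [0.447, -0.2638, 0.2563]
tool_rot: [0.064, 0.704, -0.064, 0.704]
force: [0.0, -0.0, 0.2]
finger_gap: 1.001
[ 0.37479918 -0.25152134  0.37406697] [0.75927578 0.63392461 0.09418953 0.1129965 ]
1.55 [ 0.44703639 -0.26382724  0.25631769] [[-0.     0.178  0.984]
 [-0.     0.984 -0.178]
 [-1.    -0.    -0.   ]] [-0.749  0.386  1.696 -0.     1.06  -2.14 ]
1271 [ 0.51098892 -0.14135929  0.11935398] ((508.540283203125, -156.14651489257812), (270.65081787109375, 40.01862716674805), 64.39722442626953)
block 3919 ((479.2760009765625, -187.7090606689453), (233.8089599609375, 159.20362854003906), 79.32537078857422)
collar 694 ((456.2762756347656, -159.1344757080078), (229.28543090820312, 163.8772735595703), 65.44792938232422)
```

View pics/w1.png

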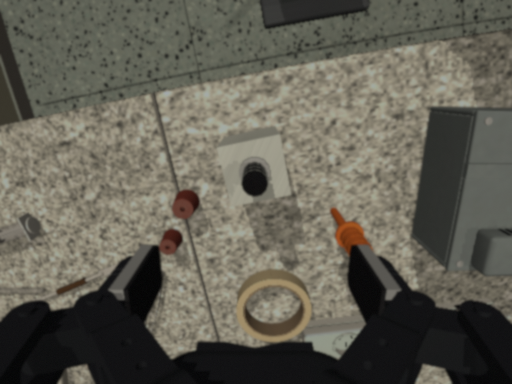

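Run:
```python
from h import *
s=snap('wrist'); W=cloud(s)
r=W[120:215,210:300].reshape(-1,3); r=r[~np.isnan(r).any(1)]
for n,(a,b) in dict(top=(.117,.125),collar=(.0795,.083),block=(.072,.0785)).items():
    t=r[(r[:,2]>a)&(r[:,2]<b)]; print(n,len(t),t.mean(0).round(4),cv2.minAreaRect((t[:,:2]*1000).astype(np.float32)))
im=cv2.cvtColor(s['img'],cv2.COLOR_RGB2BGR)[120:220,205:305]; cv2.imwrite('pics/w1c.png',cv2.resize(im,None,fx=5,fy=5))
g=cv2.cvtColor(s['img'],cv2.COLOR_RGB2GRAY); 
m=np.zeros_like(g); m[150:200,235:280]=g[150:200,235:280]<45
for zp,mm in((.121,m),):
    c=max(cv2.findContours(mm,cv2.RETR_EXTERNAL,cv2.CHAIN_APPROX_NONE)[0],key=len).reshape(-1,2)
    p=planept(s,c,zp)*1000; print(c.min(0),c.max(0),p.min(0),p.max(0))
```

```text
top 532 [ 0.4455 -0.2645  0.1211] ((445.8302001953125, -264.7516784667969), (20.859336853027344, 20.992908477783203), 34.518470764160156)
collar 221 [ 0.4394 -0.2638  0.0811] ((442.04034423828125, -263.7293395996094), (29.116641998291016, 20.742834091186523), 79.76384735107422)
block 2913 [ 0.4434 -0.2642  0.0762] ((446.4045715332031, -264.6651916503906), (60.68257141113281, 60.054630279541016), 1.5623297691345215)
[243 164] [266 195] [ 429.28532408 -274.00151598  121.        ] [ 455.48086637 -254.58274281  121.        ]
```

View pics/w1c.png

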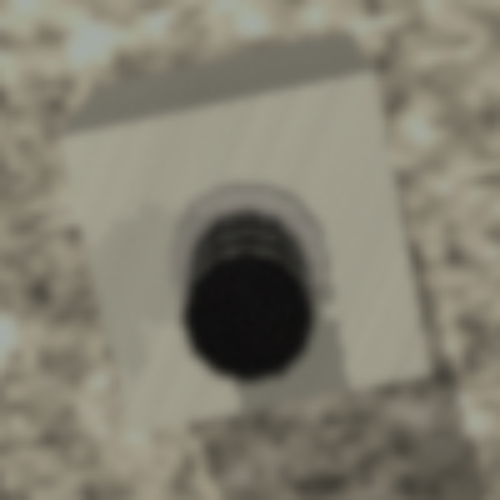

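The black grip top is at crop (250,315), i.e. about (255,183) in the full frame, giving a pin axis of (0.4457, -0.2646). I'll descend and grip.

```bash
python3 -m crank '[0.8,-1,-1,-45,0, 0.7,-1,-1,-90,0, 0.6,-1,-1,-125,0, 0.6,-1,-1,-147,0, 0.6,-1,-1,-147,0, 0.6,-1,-1,-147,0]'
python3 -m crank '[0,0,0,0,0, 0,0,0,0,0, 0,0,0,0,0, 0,0,0,0,0, 0,0,0,0,0, 0,0,0,0,0]' 40
python3 - <<'E'
from h import *
s=snap('wrist','w2.png');s=snap('side','s2.png')
im=cv2.imread('pics/s2.png');cv2.imwrite('pics/s2c.png',cv2.resize(im[200:340,200:340],None,fx=4,fy=4))
E
```

```text
t: 2.35
tcp_pos: [0.4465, -0.2653, 0.11]
tool_rot: [0.062, 0.704, -0.063, 0.705]
force: [-0.2, 0.4, -0.2]
finger_gap: 0.6
t: 3.1
tcp_pos: [0.4465, -0.2653, 0.1105]
tool_rot: [0.062, 0.704, -0.063, 0.705]
force: [0.0, 1.5, 6.2]
finger_gap: 0.247
```

View pics/s2c.png

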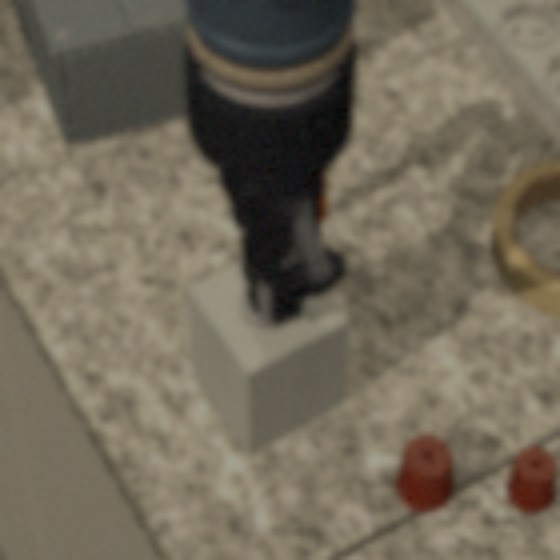

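View pics/w2.png

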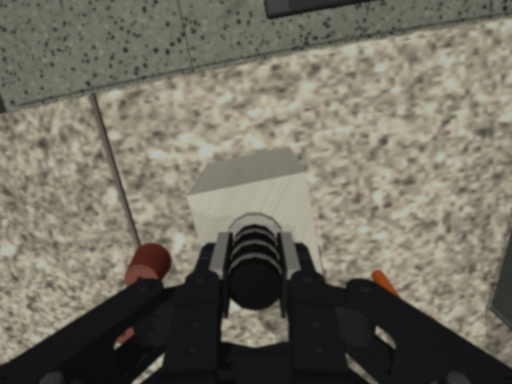

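```bash
python3 -m crank '[0,0,0,20,0, 0,0,0,55,0, 0,0,0,95,0, 0,0,0,125,0, 0,0,0,125,0, 0,0,0,125,0]'
python3 -m crank '[0,10,50,0,0, 0,20,105,0,0, 0,30,165,0,0, 0,38,225,0,0, 0,44,262,0,0, 0,46,279,0,0, 0,46,279,0,0, 0,46,279,0,0]'
python3 - <<'E'
from h import *
s=snap('wrist','w3.png');s=snap('side','s3.png')
im=cv2.imread('pics/s3.png');cv2.imwrite('pics/s3c.png',cv2.resize(im[90:250,160:310],None,fx=4,fy=3.7))
E
```

```text
t: 3.95
tcp_pos: [0.4453, -0.2644, 0.2335]
tool_rot: [0.063, 0.705, -0.062, 0.704]
force: [-0.9, 0.3, -2.1]
finger_gap: 0.246
t: 4.95
tcp_pos: [0.4919, 0.0129, 0.2338]
tool_rot: [0.063, 0.705, -0.063, 0.704]
force: [0.4, 0.1, -1.4]
finger_gap: 0.25
```

View pics/s3c.png

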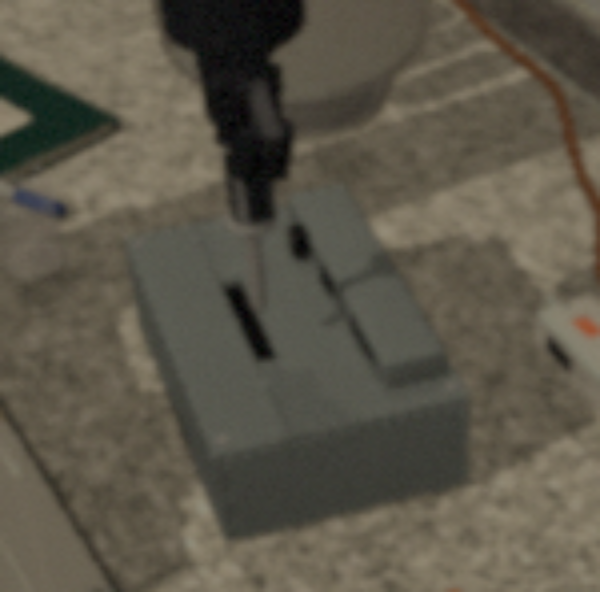

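View pics/w3.png

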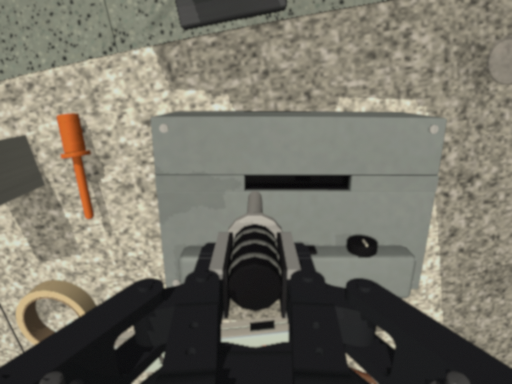

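In the wrist view the pin's shank tip is at (255,197) and the slot spans (245..350, 175..190). The side crop shows the tip hovering behind the slot's near part. I'll measure the tip axis against the slot.

```bash
cat > m.py <<'E'
from h import *
from scipy.optimize import least_squares
def pinfit(s,box,zlo,zhi,rad,c0):
    W=cloud(s); u0,u1,v0,v1=box
    r=W[v0:v1,u0:u1].reshape(-1,3); r=r[~np.isnan(r).any(1)]; r=r[(r[:,2]>zlo)&(r[:,2]<zhi)&(np.hypot(r[:,0]-c0[0],r[:,1]-c0[1])<.02)]
    zm=r[:,2].mean()
    f=lambda c:np.hypot(r[:,0]-c[0]-c[2]*(r[:,2]-zm),r[:,1]-c[1]-c[3]*(r[:,2]-zm))-rad
    o=least_squares(f,[*c0,0,0],loss='soft_l1',f_scale=.001)
    return len(r),zm,r[:,2].min(),o.x,np.abs(o.fun).mean()
E
python3 - <<'E'
from m import *
s=snap('wrist')
for t in (30,45,60): print('slot',slot(s,(235,360,168,197),t))
c=manip.sense()['tcp_pos'][:2]; print(c)
print('shank',pinfit(s,(235,275,190,225),.125,.190,.005,c))
print('grip',pinfit(s,(225,285,225,310),.206,.245,.011,c))
s=snap('side'); 
print('side shank',pinfit(s,(205,250,140,190),.125,.195,.005,c))
print('side slot',slot(s,(205,240,150,200),50))
W=cloud(snap('wrist'))
for v in range(190,222,4): print(v,W[v,255].round(4))
E
```

```text
slot (array([ 246,  176,  103,   12, 1230], dtype=int32), ((497.1444091796875, 47.31885528564453), (85.91859436035156, 9.61752700805664), 79.74610900878906))
slot (array([ 246,  175,  104,   14, 1416], dtype=int32), ((497.2048645019531, 47.624488830566406), (86.55450439453125, 11.366289138793945), 79.73976135253906))
slot (array([ 245,  175,  105,   14, 1459], dtype=int32), ((497.2032470703125, 47.48640060424805), (87.8617172241211, 11.367528915405273), 79.77102661132812))
[0.49201657 0.01277325]
shank (297, np.float64(0.1547180363871253), np.float64(0.1322904698178902), array([ 4.91440776e-01,  1.20823822e-02, -3.24940466e-04,  1.45340420e-03]), np.float64(0.0001440891106411349))
grip (3780, np.float64(0.2343054178246236), np.float64(0.206003053386789), array([ 0.49147434,  0.01194976,  0.01188757, -0.00947688]), np.float64(0.002007395961807619))
side shank (84, np.float64(0.16194707592127214), np.float64(0.12877778547519925), array([ 0.49131268,  0.01294669, -0.00728393, -0.00109103]), np.float64(0.000905100022824116))
side slot (array([216, 167,  12,  20,  93], dtype=int32), ((496.0747375488281, 46.97779846191406), (80.69742584228516, 11.18787670135498), 79.80509948730469))
190 [0.499  0.0113 0.0897]
194 [0.4863 0.0135 0.1411]
198 [0.4866 0.0134 0.149 ]
202 [0.4865 0.0134 0.1574]
206 [0.4866 0.0134 0.1645]
210 [0.4867 0.0134 0.1714]
214 [0.4769 0.0151 0.2034]
218 [0.4784 0.0148 0.2048]
```

Run:
```python
from m import *
s=snap('wrist'); g=cv2.cvtColor(s['img'],cv2.COLOR_RGB2GRAY).astype(float)
d=np.array([np.cos(np.radians(79.8)),np.sin(np.radians(79.8))]); n=np.array([d[1],-d[0]])
c=np.array([.4972,.0475])
for u in (270,300,330):
    v=np.arange(168,200); p=planept(s,np.c_[np.full(len(v),u),v],.092)[:,:2]
    print(u,[(round(float((q-c)@n*1000),1),int(g[vv,u])) for q,vv in zip(p,v)])
for u in range(230,365,0+4) if 0 else ():pass
v=183; uu=np.r_[238:256,342:360]; p=planept(s,np.c_[uu,np.full(len(uu),v)],.092)[:,:2]
print([(round(float((q-c)@d*1000),1),int(g[v,u])) for q,u in zip(p,uu)])
# cover front edge, by depth
W=cloud(s); L=[]
for u in range(180,420,8):
    col=W[:160,u,2]; vs=np.where(abs(col-.092)<.003)[0]
    if len(vs): L.append(((W[vs[0],u,:2]-c)@n*1000, g[vs[0]-3:vs[0]+4,u].astype(int).tolist()))
print(np.median([a for a,_ in L]),L[10],L[15])
# hump front edge (z>.11)
H=[]
for u in list(range(185,215,4))+list(range(320,345,4))+list(range(385,405,4)):
    col=W[190:275,u,2]; vs=np.where(abs(col-.118)<.003)[0]
    if len(vs): H.append(((W[190+vs[0],u,:2]-c)@n*1000).round(1))
print(H)
```

```text
270 [(-11.6, 137), (-10.7, 137), (-9.9, 137), (-9.0, 137), (-8.2, 131), (-7.3, 113), (-6.5, 80), (-5.6, 43), (-4.7, 22), (-3.9, 18), (-3.0, 19), (-2.2, 18), (-1.3, 17), (-0.4, 14), (0.5, 14), (1.3, 11), (2.2, 9), (3.1, 9), (4.0, 11), (4.8, 23), (5.7, 45), (6.6, 78), (7.5, 110), (8.4, 132), (9.3, 137), (10.1, 136), (11.0, 136), (11.9, 136), (12.8, 136), (13.7, 136), (14.6, 136), (15.5, 136)]
300 [(-11.6, 134), (-10.7, 134), (-9.9, 134), (-9.0, 134), (-8.2, 129), (-7.3, 112), (-6.5, 78), (-5.6, 38), (-4.7, 14), (-3.9, 9), (-3.0, 9), (-2.1, 10), (-1.3, 10), (-0.4, 14), (0.5, 14), (1.3, 9), (2.2, 8), (3.1, 11), (4.0, 12), (4.9, 23), (5.7, 45), (6.6, 77), (7.5, 110), (8.4, 131), (9.3, 136), (10.2, 136), (11.1, 135), (12.0, 136), (12.9, 136), (13.8, 137), (14.7, 137), (15.6, 137)]
330 [(-11.6, 133), (-10.7, 132), (-9.9, 132), (-9.0, 133), (-8.2, 129), (-7.3, 113), (-6.5, 79), (-5.6, 41), (-4.7, 20), (-3.9, 14), (-3.0, 15), (-2.1, 15), (-1.3, 14), (-0.4, 16), (0.5, 14), (1.4, 12), (2.2, 9), (3.1, 10), (4.0, 13), (4.9, 21), (5.8, 45), (6.6, 77), (7.5, 109), (8.4, 132), (9.3, 138), (10.2, 138
[... 287 characters left out ...]
9, 9), (-36.0, 10), (-35.2, 10), (38.3, 10), (39.1, 8), (40.0, 7), (40.8, 7), (41.7, 11), (42.5, 23), (43.4, 45), (44.2, 70), (45.1, 98), (45.9, 120), (46.8, 131), (47.6, 133), (48.5, 133), (49.4, 134), (50.2, 134), (51.1, 134), (51.9, 134), (52.8, 134)]
-53.891233646681826 (np.float64(-53.909608409321464), [94, 97, 107, 126, 137, 137, 137]) (np.float64(-53.84819598801677), [97, 99, 109, 128, 138, 140, 140])
[np.float64(58.3), np.float64(56.3), np.float64(57.9), np.float64(58.2), np.float64(57.2), np.float64(57.6), np.float64(57.1), np.float64(57.5), np.float64(57.3), np.float64(57.7), np.float64(58.6), np.float64(58.0), np.float64(57.2), np.float64(57.5), np.float64(57.8), np.float64(57.8)]
```

```bash
python3 -m crank '[0,0,0,-15,0, 0,0,0,-28,0, 0,0,0,-33,0, 0,0,0,-35,0, 0,0,0,-36,0, 0,0,0,-37,0, 0,0,0,-37,0]'
python3 - <<'E'
from h import *
s=snap('wrist','w4.png');
im=cv2.imread('pics/w4.png');cv2.imwrite('pics/w4c.png',cv2.resize(im[140:260,190:370],None,fx=4,fy=4))
print(manip.sense()['force'],manip.sense()['ft_torque'])
E
```

```text
t: 6.12
tcp_pos: [0.4921, 0.014, 0.1975]
tool_rot: [0.063, 0.704, -0.063, 0.704]
force: [-0.1, 0.8, -1.9]
finger_gap: 0.25
[ 0.34716117 -1.38913887 -1.36250046] [-0.0413666  -0.04562874 -0.04131408]
```

View pics/w4c.png

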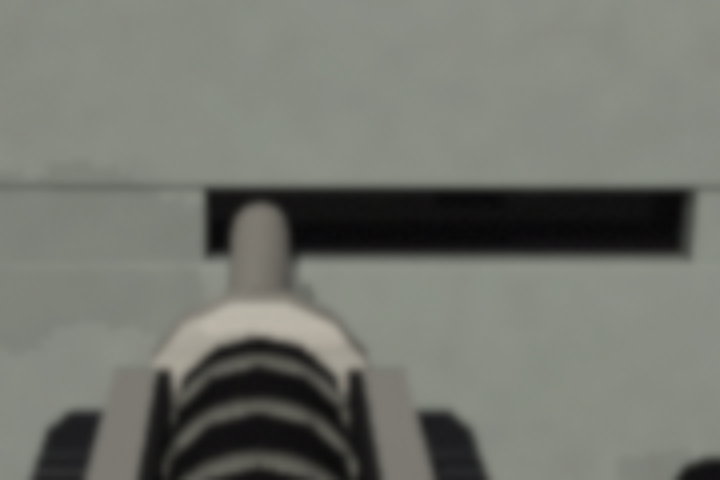

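```bash
python3 -m crank '[0,0,0,-1,0, 0,0,0,-2,0, 0,0,0,-3,0, 0,0,0,-4,0, 0,0,0,-6,0, 0,0,0,-8,0]'
python3 -m crank '[0,0,0,-4,0, 0,0,0,-8,0, 0,0,0,-12,0, 0,0,0,-16,0, 0,0,0,-19,0, 0,0,0,-22,0, 0,0,0,-24,0, 0,0,0,-24,0]'
```

```text
t: 6.92
tcp_pos: [0.492, 0.014, 0.1892]
tool_rot: [0.063, 0.704, -0.063, 0.704]
force: [1.3, -0.2, -0.9]
finger_gap: 0.246
t: 7.92
tcp_pos: [0.4919, 0.014, 0.1652]
tool_rot: [0.063, 0.704, -0.063, 0.704]
force: [0.5, 0.5, -0.5]
finger_gap: 0.246
```

```bash
python3 -m crank '[0,0,0,-3,0, 0,0,0,-6,0, 0,0,0,-8,0, 0,0,0,-9,0, 0,0,0,-9,0]'
for i in 1 2 3; do :; done
python3 -m crank '[0,0,0,-0.5,0, 0,0,0,-0.5,0]'
```

```text
t: 8.55
tcp_pos: [0.4919, 0.014, 0.1562]
tool_rot: [0.063, 0.704, -0.063, 0.704]
force: [0.4, -0.4, -0.8]
finger_gap: 0.245
t: 8.8
tcp_pos: [0.492, 0.014, 0.1558]
tool_rot: [0.063, 0.704, -0.063, 0.704]
force: [-0.2, 0.1, -1.2]
finger_gap: 0.245
```

```bash
python3 -m crank '[0,0,0,-0.5,0, 0,0,0,-0.5,0]'
```

```text
t: 9.05
tcp_pos: [0.492, 0.014, 0.1553]
tool_rot: [0.063, 0.704, -0.063, 0.704]
force: [0.8, -0.6, -0.5]
finger_gap: 0.245
```

```bash
python3 -m crank '[0,0,0,-0.5,0, 0,0,0,-0.5,0]'
```

```text
t: 9.3
tcp_pos: [0.4919, 0.014, 0.1548]
tool_rot: [0.063, 0.704, -0.063, 0.704]
force: [0.2, -0.6, -0.9]
finger_gap: 0.242
```

```bash
python3 -m crank '[0,0,0,-0.5,0, 0,0,0,-0.5,0]'
```

```text
t: 9.55
tcp_pos: [0.4921, 0.014, 0.1545]
tool_rot: [0.063, 0.704, -0.063, 0.704]
force: [-0.8, -0.6, 1.2]
finger_gap: 0.247
```

```bash
python3 -m crank '[0,0,0,-0.5,0, 0,0,0,-0.5,0]'
```

```text
t: 9.8
tcp_pos: [0.4922, 0.014, 0.1544]
tool_rot: [0.063, 0.704, -0.063, 0.705]
force: [-0.4, 0.5, 5.3]
finger_gap: 0.243
```

```bash
for i in 1; do python3 -m crank '[0,0.26,1.48,0,0, 0,0.53,2.95,0,0]'; python3 -m crank '[0,0.26,1.48,0,0, 0,0.53,2.95,0,0]'; done | grep -v rot
```

```text
t: 10.05
tcp_pos: [0.4927, 0.0159, 0.1544]
force: [-1.4, -4.5, 5.4]
finger_gap: 0.248
t: 10.3
tcp_pos: [0.4935, 0.0188, 0.1544]
force: [-1.2, -4.0, 4.8]
finger_gap: 0.246
```

```bash
(python3 -m crank '[0,0.26,1.48,0,0, 0,0.53,2.95,0,0]'; python3 -m crank '[0,0.26,1.48,0,0, 0,0.53,2.95,0,0]'; python3 -m crank '[0,0.26,1.48,0,0, 0,0.53,2.95,0,0]') | grep -v rot
```

```text
t: 10.55
tcp_pos: [0.4941, 0.0218, 0.1544]
force: [-1.1, -4.1, 4.5]
finger_gap: 0.248
t: 10.8
tcp_pos: [0.4947, 0.0248, 0.1543]
force: [-0.6, -4.6, 4.5]
finger_gap: 0.247
t: 11.05
tcp_pos: [0.4953, 0.0278, 0.1544]
force: [-0.7, -3.6, 4.9]
finger_gap: 0.245
```

```bash
(python3 -m crank '[0,0.26,1.48,0,0, 0,0.5,2.95,0,0]'; python3 -m crank '[0,0.26,1.48,0,0, 0,0.5,2.95,0,0]'; python3 -m crank '[0,0.26,1.48,0,0, 0,0.5,2.95,0,0]') | grep -v rot
```

```text
t: 11.3
tcp_pos: [0.4958, 0.0307, 0.1544]
force: [-0.9, -4.4, 5.3]
finger_gap: 0.247
t: 11.55
tcp_pos: [0.4964, 0.0336, 0.1544]
force: [-0.7, -3.9, 5.6]
finger_gap: 0.243
t: 11.8
tcp_pos: [0.4968, 0.0366, 0.1544]
force: [-0.5, -4.5, 4.7]
finger_gap: 0.244
```

```bash
(python3 -m crank '[0,0.26,1.48,0,0, 0,0.5,2.95,0,0]'; python3 -m crank '[0,0.26,1.48,0,0, 0,0.5,2.95,0,0]'; python3 -m crank '[0,0.26,1.48,0,0, 0,0.5,2.95,0,0]') | grep -v rot
```

```text
t: 12.05
tcp_pos: [0.4974, 0.0396, 0.1544]
force: [-1.3, -3.9, 5.5]
finger_gap: 0.245
t: 12.3
tcp_pos: [0.4978, 0.0425, 0.1544]
force: [-1.2, -3.4, 5.0]
finger_gap: 0.247
t: 12.55
tcp_pos: [0.4983, 0.0455, 0.1544]
force: [-1.8, -5.1, 4.8]
finger_gap: 0.248
```

```bash
(python3 -m crank '[0,0.26,1.48,0,0, 0,0.5,2.95,0,0]'; python3 -m crank '[0,0.26,1.48,0,0, 0,0.5,2.95,0,0]') | grep -v rot
```

```text
t: 12.8
tcp_pos: [0.4988, 0.0484, 0.1544]
force: [-0.8, -4.6, 4.2]
finger_gap: 0.247
t: 13.05
tcp_pos: [0.4993, 0.0515, 0.1543]
force: [-1.2, -3.6, 5.4]
finger_gap: 0.247
```

```bash
(python3 -m crank '[0,0.26,1.48,0,0, 0,0.5,2.95,0,0]'; python3 -m crank '[0,0.26,1.48,0,0, 0,0.5,2.95,0,0]') | grep -v rot
```

```text
t: 13.3
tcp_pos: [0.499, 0.0559, 0.1536]
force: [-0.0, 0.9, -0.7]
finger_gap: 0.248
t: 13.55
tcp_pos: [0.499, 0.059, 0.1533]
force: [0.3, 0.7, -0.4]
finger_gap: 0.242
```

```bash
(python3 -m crank '[0,0.13,0.74,0,0, 0,0.26,1.48,0,0]') | grep -v rot
```

```text
t: 13.8
tcp_pos: [0.4998, 0.06, 0.1537]
force: [-0.6, 0.3, -1.0]
finger_gap: 0.245
```

```bash
(python3 -m crank '[0,0.18,1,0,0, 0,0.18,1,0,0]') | grep -v rot
```

```text
t: 14.05
tcp_pos: [0.5001, 0.0608, 0.1538]
force: [0.5, -0.5, -1.4]
finger_gap: 0.247
```

```bash
(python3 -m crank '[0,0.18,1,0,0, 0,0.18,1,0,0]') | grep -v rot
```

```text
t: 14.3
tcp_pos: [0.5003, 0.0618, 0.1538]
force: [0.6, 0.6, -1.7]
finger_gap: 0.243
```

```bash
(python3 -m crank '[0,0.18,1,0,0, 0,0.18,1,0,0]') | grep -v rot
```

```text
t: 14.55
tcp_pos: [0.5004, 0.0627, 0.1538]
force: [0.2, -0.6, -0.5]
finger_gap: 0.246
```

```bash
(python3 -m crank '[0,0.18,1,0,0, 0,0.18,1,0,0]') | grep -v rot
```

```text
t: 14.8
tcp_pos: [0.5008, 0.0642, 0.1541]
force: [-0.9, 2.7, 2.5]
finger_gap: 0.244
```

```bash
(python3 -m crank '[0,-0.4,-2.2,0,0, 0,-0.7,-4.3,0,0, 0,-0.7,-4.3,0,0]';  python3 -m crank '[0,0,0,-0.5,0, 0,0,0,-1,0, 0,0,0,-1,0]') | grep -v rot
```

```text
t: 15.18
tcp_pos: [0.4997, 0.0592, 0.1536]
force: [0.8, -0.1, -1.4]
finger_gap: 0.248
t: 15.55
tcp_pos: [0.4998, 0.0595, 0.1527]
force: [0.6, 0.9, -0.8]
finger_gap: 0.247
```

```bash
(python3 -m crank '[0,0,0,-0.5,0, 0,0,0,-1,0, 0,0,0,-1.5,0, 0,0,0,-1.5,0]') | grep -v rot
```

```text
t: 16.05
tcp_pos: [0.4999, 0.0595, 0.1513]
force: [0.4, -0.1, -2.5]
finger_gap: 0.246
```

```bash
(python3 -m crank '[0,0,0,-1,0, 0,0,0,-2,0, 0,0,0,-3,0, 0,0,0,-4,0, 0,0,0,-4,0]') | grep -v rot
```

```text
t: 16.68
tcp_pos: [0.4998, 0.0595, 0.1472]
force: [0.2, -0.3, -0.8]
finger_gap: 0.242
```

```bash
(python3 -m crank '[0,0,0,-2,0, 0,0,0,-4,0, 0,0,0,-6,0, 0,0,0,-8,0, 0,0,0,-10,0, 0,0,0,-10,0]';python3 -m crank '[0,0,0,-2,0, 0,0,0,-4,0, 0,0,0,-6,0, 0,0,0,-7,0, 0,0,0,-8,0, 0,0,0,-8,0]') | grep -v rot
```

```text
t: 17.42
tcp_pos: [0.4998, 0.0595, 0.1371]
force: [0.3, 0.3, -1.3]
finger_gap: 0.245
t: 18.18
tcp_pos: [0.4998, 0.0595, 0.1292]
force: [0.2, 0.1, -1.3]
finger_gap: 0.241
```

```bash
(python3 -m crank '[0,0,0,-0.7,0, 0,0,0,-1.4,0, 0,0,0,-1.8,0, 0,0,0,-1.8,0]';python3 -m crank '[0,0,0,-0.5,0, 0,0,0,-0.5,0]') | grep -v rot
```

```text
t: 18.68
tcp_pos: [0.4999, 0.0595, 0.1275]
force: [0.2, 0.3, -1.6]
finger_gap: 0.246
t: 18.92
tcp_pos: [0.4999, 0.0595, 0.127]
force: [0.5, -0.5, -1.2]
finger_gap: 0.241
```

```bash
(python3 -m crank '[0,0,0,-0.4,0, 0,0,0,-0.4,0]') | grep -v rot
```

```text
t: 19.18
tcp_pos: [0.4999, 0.0595, 0.1266]
force: [-0.6, -0.1, -1.7]
finger_gap: 0.248
```

```bash
(python3 -m crank '[0,0,0,-0.4,0, 0,0,0,-0.4,0]') | grep -v rot
```

```text
t: 19.42
tcp_pos: [0.4999, 0.0595, 0.1265]
force: [-0.8, -1.7, 3.8]
finger_gap: 0.244
```

```bash
(python3 -m crank '[0,0,0,-0.4,0, 0,0,0,-0.4,0]') | grep -v rot
```

```text
t: 19.68
tcp_pos: [0.4999, 0.0595, 0.1265]
force: [-2.1, 1.2, 6.8]
finger_gap: 0.244
```

The collar touched at TCP z 0.1265, exactly the expected home height. I'll relieve the press, check, then open.

```bash
(python3 -m crank '[0,0,0,0.5,0, 0,0,0,0.5,0]' 20;python3 -m crank '[0.3,0,0,0,0, 0.35,0,0,0,0, 0.45,0,0,0,0, 0.6,0,0,0,0, 0.6,0,0,0,0]') | grep -v rot
python3 - <<'E'
from h import *
s=snap('wrist','w5.png')
E
```

```text
t: 19.92
tcp_pos: [0.4999, 0.0595, 0.1265]
force: [-0.9, 1.0, 4.5]
finger_gap: 0.245
t: 20.55
tcp_pos: [0.4999, 0.0595, 0.1263]
force: [0.6, -0.6, -0.9]
finger_gap: 0.594
```

View pics/w5.png

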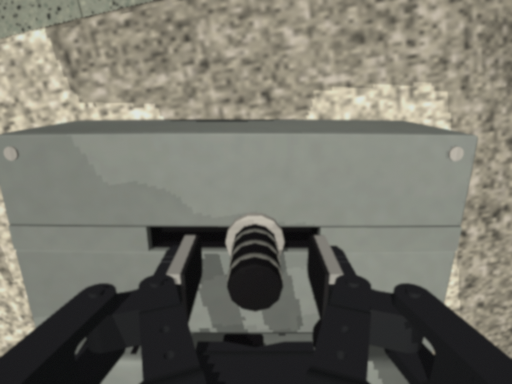

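The pin, with its grip at (255,265) and collar at (255,232), stands free between the open jaws at (180,265) and (330,265), with the collar on the slot. I'll retreat straight up.

```bash
python3 -m crank '[0.6,0,0,15,0, 0.6,0,0,40,0, 0.6,0,0,75,0, 0.6,0,0,115,0, 0.6,0,0,140,0, 0.6,0,0,140,0, 0.6,0,0,140,0]' | grep -v rot
python3 - <<'E'
from m import *
s=snap('wrist','w6.png'); s2=snap('side','s6.png')
im=cv2.imread('pics/s6.png');cv2.imwrite('pics/s6c.png',cv2.resize(im[100:340,140:370],None,fx=2.5,fy=2.5))
W=cloud(s); z=W[...,2]
r=W.reshape(-1,3); r=r[~np.isnan(r).any(1)]
r=r[np.hypot(r[:,0]-.499,r[:,1]-.059)<.03]
for n,a,b in(('top',.133,.142),('collar',.0945,.1005)):
    t=r[(r[:,2]>a)&(r[:,2]<b)]; print(n,len(t),t.mean(0).round(4),t[:,2].std().round(4),cv2.minAreaRect((t[:,:2]*1000).astype(np.float32)))
W2=np.load('side0.npy')
Wn=cloud(s2)
for n,(u,v) in dict(tape=(345,275),s1=(306,316),s2=(333,318),beaker=(167,152)).items(): print(n,W2[v,u].round(4),Wn[v,u].round(4))
E
```

```text
t: 21.48
tcp_pos: [0.4992, 0.0596, 0.266]
force: [0.0, 0.5, -0.2]
finger_gap: 0.601
top 556 [0.4986 0.059  0.1371] 0.0009 ((499.1390075683594, 59.06596374511719), (21.0195255279541, 20.768714904785156), 31.571483612060547)
collar 253 [0.4927 0.0601 0.0972] 0.0009 ((496.73687744140625, 56.547645568847656), (23.789485931396484, 33.2914924621582), 1.83222496509552)
tape [ 0.6173 -0.313   0.018 ] [ 0.618  -0.3124  0.0167]
s1 [ 0.4809 -0.3589  0.0308] [ 0.4811 -0.3587  0.0304]
s2 [ 0.5262 -0.3881  0.0272] [ 0.5252 -0.3891  0.0296]
beaker [0.4254 0.2708 0.0512] [0.4263 0.2746 0.0485]
```

View pics/s6c.png

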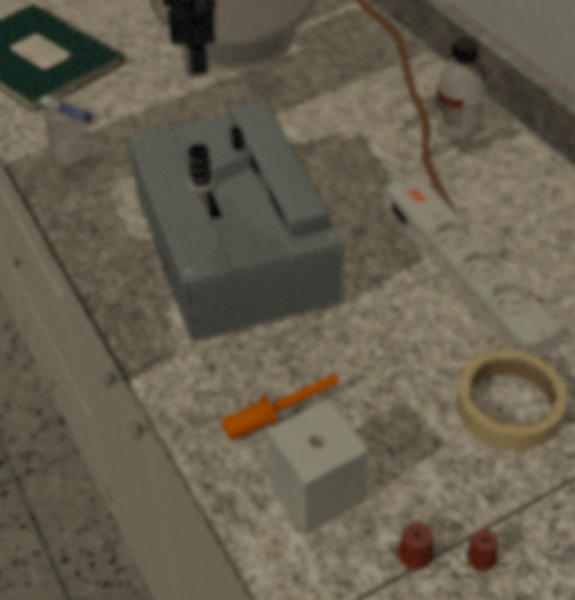

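View pics/w6.png

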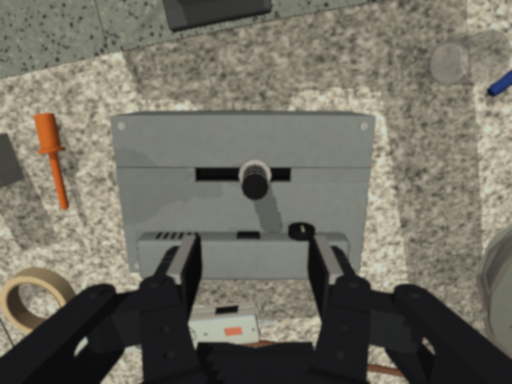

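The pin stands home and upright: top at 0.137, collar top at 0.097. The bystanders haven't moved. However, the orange look-alike seems to lie differently now, so I'll compare the pictures.

Run:
```python
from m import *
def orange(im,W,n):
    h=cv2.cvtColor(im,cv2.COLOR_BGR2HSV); m=(h[...,0]>3)&(h[...,0]<16)&(h[...,1]>190)&(h[...,2]>90)
    k,l,st,_=cv2.connectedComponentsWithStats(m.astype(np.uint8)); i=1+np.argmax(st[1:,4])
    p=W[l==i]; p=p[~np.isnan(p).any(1)]; print(n,st[i],p.mean(0).round(3),p.min(0).round(3),p.max(0).round(3))
orange(cv2.imread('pics/side0.png'),np.load('side0.npy'),'side0')
orange(cv2.imread('pics/wrist0.png'),np.load('wrist0.npy'),'wrist0')
for n in('side','wrist'):
    s=snap(n,n+'7.png'); orange(cv2.imread('pics/%s7.png'%n),cloud(s),n)
for f in ('s2','s3','s6'):
    im=cv2.imread('pics/%s.png'%f); h=cv2.cvtColor(im,cv2.COLOR_BGR2HSV); m=(h[...,0]>3)&(h[...,0]<16)&(h[...,1]>190)&(h[...,2]>90); m[:150]=0
    k,l,st,_=cv2.connectedComponentsWithStats(m.astype(np.uint8)); print(f,sorted(st[1:].tolist(),key=lambda a:-a[4])[:2])
```

```text
side0 [274 219  12  36 233] [ 0.526 -0.184  0.084] [ 0.516 -0.193  0.006] [ 0.578 -0.086  0.116]
wrist0 [157 316  27  42 466] [ 0.534 -0.168  0.096] [ 0.517 -0.189  0.072] [0.606 0.017 0.316]
side [229 250  46  25 271] [ 0.445 -0.178  0.02 ] [ 0.403 -0.19  -0.003] [ 0.515 -0.157  0.028]
wrist [ 35 115  32  94 999] [ 0.445 -0.172  0.022] [ 0.406 -0.181  0.011] [ 0.516 -0.161  0.031]
s2 [[304, 318, 1, 1, 1], [304, 325, 1, 1, 1]]
s3 [[229, 250, 46, 25, 273]]
s6 [[229, 250, 46, 25, 272]]
```

The orange decoy was standing on its tip at first and now lies flat on the worktop. It fell somewhere between the grasp and the hover over the slot. It is neither listed nor needed, and it rests clear of everything, so I'll leave it. The pin and the listed bystanders check out, so I'm handing in.

Run:
```python
from h import *
print(manip.sense()['t'],manip.sense()['force']); print(workorder.sign_off())
```

```text
21.675 [-0.44781937 -0.17546612 -0.68481576]
the job is handed in; nothing more can be done
None
```

The shaker is locked. I took the black-gripped pin from the parking block and felt along the slide at about 5–6 N until the tip dropped into the hole, about 12 mm left of slot_mid. I then pushed it home, with the highest force reading at 6.8 N, released it and backed straight up. I handed in at 21.7 s of the 64 s allowed.

**Last checks:**
- **Seating:** the collar met the cover at the expected height. In the pictures the collar top is at 0.097 m and the grip top at 0.137 m, matching a fully seated pin.
- **Upright and clear:** the pin stands upright and the gripper is well above it, touching nothing.
- **Bystanders:** the tape roll and stoppers read within about 2 mm of where they started. The beaker's spot reading differs by 4 mm; it is glass, nothing came near it, and I put that down to noisy depth readings.

**One thing went wrong:** the orange look-alike, which had been standing on its tip, now lies on the worktop. It fell between the grasp and the hover over the slot. I saw no contact or force to explain it, but I can't rule out that the robot caused it. It isn't a listed item, so I left it where it lay.

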